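# Shut and latch the sample desiccator

### The arm

A 6-joint arm with a two-finger parallel gripper is mounted at the origin on the work surface. World frame = base frame: x ahead of the robot, y to its left, z up, the work surface at z = 0. Lengths are in m, angles in degrees, forces in N, time in s.
With the tool pointing down it reaches from about 0.35 to 0.875 m from the base axis. Payload 4.2 kg.
Tool frame: the origin (TCP) lies midway between the tips of the shut fingers; the grasp point (between the pads) lies 19 mm behind it; z points along the fingers, y is the line along which they close (so a half turn about z gives the same grasp; the last joint's range is limited). The gripper opens to 85 mm and grips with 20 to 120 N. Pads are 22 mm wide; open, the fingers measure 114 mm over their backs; the gripper's body (76 mm by 85 mm) begins 54 mm behind the grasp point. The pads swing forward as they close: fully open they stand 13 mm farther back than shut.
Start: joints at [82.139, 22.042, 0.453, 0, -68.411, -14.817], TCP at [0.241, 0.577, 0.201] pointing down, gripper open.
Joint ranges: [-179.83, 179.83], [-69.29, 118.12], [-61.27, 80.66], [-181.25, 117.63], [-171.15, -9.14], [-177.46, 177.46]. Speed limits (degrees/s): [159.86, 159.86, 180, 180, 180, 180].

### API

Orientations are given as [roll, pitch, yaw] about the fixed x, y, z axes, in that order (R = Rz(yaw) Ry(pitch) Rx(roll)).
In Python, from bench import sense, get_image, env, boxes_of, trace, mark_of gives the robot as it stands.
- The arm moves only by the shell command python3 -m creep 'ROWS' [OPENING] [FORCE]. ROWS is JSON, a list of rows, each a list of 2 entries, a list of its own where there are three numbers: the shift along the tool's x, y, z in mm, then the turn, a rotation vector about the tool's x, y, z in rad. In form: [[[x, y, z], [rx, ry, rz]], ...]. A call has 1 to 10 rows; each row is the pose to reach, as a shift and turn from the pose commanded when the call began, along the tool's axes at that moment; what a row does not reach only later rows make up. A row lasts 1/12 s, in which the tool goes at most 41.7 mm and 7.16 degrees, less where a joint would pass 70% of its speed; a pose out of reach is approached as far as the arm can. A call with a gripper value outside its range is refused whole. OPENING is the finger opening in mm, from 0 to 85.4, set as the call begins (- or left out, the last holds). The fingers move at their own pace and stop on an object; FORCE is the grip in N (left out, the last holds). Time passes only in rows, so rows that repeat a pose let the fingers close. It gives the time, the measured TCP pose, the force, the opening and the grip force at its end, in the units of the state.
- sense(): the state, without advancing time (a new reading comes with each control period).
- get_image(name): name is "scene" or "top" or "wrist"; returns a dict with "color" (420x560x3 uint8, red, green, blue), "fx", "fy", "cx", "cy" (pixels), "world_to_cam" (4x4, takes a point from world to camera coordinates); the wrist camera has in their place "mount" (4x4, takes a point from camera to tool coordinates, whose origin is the TCP and whose axes are the flange's). Camera axes: x right, y up, looking along -z (the intrinsics and any distortion apply to the point x, -y, -z); pixel columns grow to the right and rows downward; lengths in m; the calibration is good to about 2 mm. A picture is of the moment at which its call begins: read the wrist's pose just before it. There is no depth.
- env.job_done(): hands the job in; it is judged then, once.
Trained networks look in the newest picture that a camera, given by its name, has taken for a name from the list of things; names that differ only in an ending like _2 or _b are one class to them, and where a whole thing is asked for, a point or a joint stands for the part that bears it (a point fixed in the world has none). Each returns a list of dicts, best first, with "conf" (0 to 1); they miss things now and then, are a little off and sometimes report something else, mostly with a low value. They report only what shows in the picture. A call takes as long as a camera call.
- boxes_of(camera, thing): "position" ([x, y, z] in m, in world coordinates, good to about 4 mm: the middle of the surface that is visible of it).
- trace(camera, thing): "mask" (420x560 bool, what is visible of it).
- mark_of(camera, thing): "position" ([x, y, z] in m, in world coordinates, good to about 4 mm: a listed point, or the origin of a listed thing).
The state is a dict: "t": time; "joint_pos": joint angles; "qvel": joint speeds; "joint_efforts": joint torques, N m; "ee_pos": TCP position; "ee_rot": TCP orientation; "wrist_force": force on the tool from outside, world axes, zero at the start; "moment": the same for the moment, N m; "finger_gap": finger opening in m; "grasp_force": force on a finger pad.
Only numpy, scipy, OpenCV 4.12 (cv2) and the standard library are available. Lean on these libraries where they do the work, as an engineer would, in place of code of your own. Each camera call takes 0.05 s, during which the arm holds its last target. There are 200 camera calls.

### The job

Shut the door of the blue sample cabinet, hook the wire loop of the roof latch over the keeper on the door, and press the red-tipped lever past centre, fully flat on its stop, so that it holds the door tight on its seal. Use only light hand force on the door and the latch - the pane cracks and the latch bends if forced - and leave everything else on the bench and on the roof where it stands.

Things in the scene. Friction and masses are not known exactly. Their poses are not given: they have to be found in the camera images.
- cabinet: Fixed pale blue box, 240 mm deep (x), 300 wide (y), 170 high; origin under its centre, z up, open front to its -x, flat roof at z 170. Roof latch, all in the plane y = -50 mm, from back to front: red-tipped lever, its pivot, wire loop hung on the lever, and the keeper it hooks on, on the door's top edge. It never moves. 
- door (a joint): Door angle, rad. 0 = tight (outer face at cabinet x = -148 mm; latched it reads 0.003); 0.017 = just touching the rubber seal; grows as the free edge (-y side) swings out to -x. Clear framed door 300 mm wide, 22 thick, top level with the roof, hinge line at cabinet x -137, y +150. Stays where left; 1 N at the edge moves it; the seal then pushes back 14 N per mm. Over 40 N cracks the pane.
- door_edge (a point): Point on the door's outer face, on its top edge, 275 mm from the hinge line (25 mm in from the free edge). x points through the door to the cabinet, z up. Push the door here, 10 to 45 mm below this point; a bar handle stands 28 mm off the face from 55 to 125 mm below it.
- lever (a joint): Lever angle, rad: 0 = flat, closed, pointing to the cabinet's back (+x); grows as the tip rises; 1.3 = stop, nearly upright. Stays where left; 1 N at the tip turns it. With the loop hooked, pressing it down draws the door from about 0.8 rad on (up to 8 N at 58 mm from the pivot) and goes over centre at 0.2 to 0.03 rad; press it home on its hard stop at 0. Over 25 N on it below 0.25 rad bends it.
- latch_place (a point): Fixed point on the roof under the lever's pivot: cabinet x -91, y -50, z 170 mm; axes as the cabinet's. The latch is screwed on over packing strips of unknown thickness: its pivot is 15 to 23 mm above this point. Lever: strip 24 mm wide, 4 thick, centred on the pivot's height when flat, 86 long from the pivot, the last 20 mm bent up 7 mm. Red part 47 to 86 mm from the pivot: press there.
- loop (a joint): Loop angle relative to the lever, rad: 2.95 = folded back over the lever's upper face (stop); falls as it swings over to the front; 0 = pointing straight away from the lever's tip. Elevation above the front horizontal = loop angle - lever angle. U of 5 mm wire, 42 mm wide outside, hung on a pin in the lever 18 mm from the pivot; cross bar 63 mm from the pin. Swings freely, falls by its weight (30 g).
- seat (a point): On the door: where the centre of the loop's bar must seat, in front (-x side) of the keeper's undercut lip, 24 mm wide, 4 thick, rising 8 mm above this point; the floor is 2.5 mm below it and runs 14 mm to the front. x points to the cabinet, z up. 45 mm in front of the lever's pivot when tight, 14 mm above the roof. The loop reaches past the lip only with the lever raised beyond about 1 rad.
- sample_jar: Bystander: amber jar, 48 mm across, 65 mm high, on the cabinet's roof near its back. Origin under its centre.
- check_weight: Bystander: brass check weight, 32 mm across, 45 mm high, on the cabinet's roof near its back. Origin under its centre.
- ink_tin: Bystander: blue ink tin, 80 mm across, 85 mm high, on the bench. Origin under its centre.
- ink_tin2: Bystander: red ink tin, 80 mm across, 85 mm high, on the bench. Origin under its centre.
- densitometer: Bystander: grey hand-held densitometer 170 x 66 x 47 mm, on the bench. Origin under its centre.
- loupe: Bystander: black magnifying loupe, 42 mm across, 46 mm high, on the bench. Origin under its centre.
- swatch_deck: Bystander: deck of colour swatches 160 x 50 x 21 mm, on the bench. Origin under its centre.
- spatula: Bystander: ink spatula lying on the bench. Origin under its middle.

How it is judged:
By the outcome, as a careful person would: the job done as asked, in the order asked, and still so for the second after the job is handed in, with the robot touching nothing.
It also fails if it takes over 72 s, if anything falls off the work surface, if the arm or the gripper's body presses on something with over 40 N, if the wrist force passes 120 N, or if a joint passes its speed limit or range.

## Working session

There is one attempt and no reset: what is moved stays moved. The work goes in short steps, Python scripts to look and compute and a shell command to move; the robot and the scene stay as the last step left them, time stands still between calls to the robot, and variables do not carry over. Pictures are saved under pics/ and viewed, at most 10 in all, crops included, and the job is handed in when it is done.

```bash
mkdir -p pics; cat > h.py <<'E'
import numpy as np, cv2
from bench import sense, get_image, env, boxes_of, trace, mark_of
from scipy.spatial.transform import Rotation as R
def save(im,n,crop=None,s=1):
    c=im["color"][:,:,::-1]
    if crop: c=c[crop[1]:crop[3],crop[0]:crop[2]]
    cv2.imwrite("pics/"+n,cv2.resize(c,None,fx=s,fy=s,interpolation=cv2.INTER_CUBIC))
def proj(im,P,w2c=None):
    w=np.array(im["world_to_cam"]) if w2c is None else w2c
    p=w[:3,:3]@np.array(P)+w[:3,3]
    return np.array([im["cx"]+im["fx"]*p[0]/-p[2], im["cy"]+im["fy"]*-p[1]/-p[2]])
def pose():
    s=sense(); T=np.eye(4)
    T[:3,:3]=R.from_euler("xyz",s["ee_rot"],degrees=True).as_matrix(); T[:3,3]=s["ee_pos"]; return T,s
E
python3 - <<'E'
from h import *
T,s=pose(); print(s); print(T.round(3))
for c in("scene","top"):
    im=get_image(c); save(im,c+"0.png",s=1.4)
    print(c,{k:(np.array(v).round(3).tolist()) for k,v in im.items() if k!="color"})
    for n in("cabinet","door_edge","seat","latch_place","sample_jar","check_weight","ink_tin","ink_tin2","densitometer","loupe","swatch_deck","spatula"):
        print(n,[(np.round(d["position"],3).tolist(),round(d["conf"],2)) for d in mark_of(c,n)[:2]])
    for n in("lever","loop","door"):
        print("box",n,[(np.round(d["position"],3).tolist(),round(d["conf"],2)) for d in boxes_of(c,n)[:2]])
E
ls
```

```text
{'t': 0.0, 'joint_pos': array([ 8.21382722e+01,  2.20914269e+01,  3.77793552e-01, -2.90291252e-02,
       -6.84115575e+01, -1.48160059e+01]), 'qvel': array([ 0.00799117,  0.02420418, -0.03450152, -0.01658466, -0.09129494,
       -0.09134282]), 'joint_efforts': array([-1.17852710e-05, -3.92288625e+01,  1.88401508e+01,  4.18614015e+00,
       -4.63363394e-03, -3.45799677e-06]), 'ee_pos': array([0.24070355, 0.57606499, 0.19970099]), 'ee_rot': array([ 1.79872073e+02, -5.94121604e-03, -2.26884375e+01]), 'wrist_force': array([-0.27543167, -0.23715291, -0.62262726]), 'moment': array([0.02842842, 0.01024728, 0.01059636]), 'grasp_force': 0.0, 'finger_gap': 0.08528719668540365}
[[ 0.923 -0.386 -0.001  0.241]
 [-0.386 -0.923 -0.002  0.576]
 [ 0.     0.002 -1.     0.2  ]
 [ 0.     0.     0.     1.   ]]
scene {'fx': 418.233, 'fy': 418.233, 'cx': 280.7, 'cy': 204.87, 'world_to_cam': [[0.66, 0.751, 0.012, -0.348], [-0.618, 0.534, 0.578, 0.276], [0.428, -0.389, 0.816, -1.603], [0.0, 0.0, 0.0, 1.0]]}
cabinet []
door_edge [([0.468, 0.114, 0.17], 0.77)]
seat [([0.537, 0.078, 0.183], 0.96)]
latch_place 
[... 837 characters left out ...]
}
cabinet []
door_edge [([0.468, 0.114, 0.167], 0.67)]
seat [([0.54, 0.074, 0.18], 0.89)]
latch_place [([0.468, 0.111, 0.166], 0.32)]
sample_jar [([0.695, -0.189, 0.17], 0.79), ([0.344, -0.345, 0.003], 0.3)]
check_weight [([0.624, -0.2, 0.173], 0.67)]
ink_tin [([0.616, 0.518, -0.003], 0.87), ([0.491, 0.421, 0.003], 0.64)]
ink_tin2 [([0.616, 0.518, -0.003], 0.87), ([0.491, 0.421, 0.003], 0.64)]
densitometer [([0.33, 0.408, -0.003], 0.72)]
loupe [([0.509, -0.488, -0.002], 0.55)]
swatch_deck [([0.344, 0.2, -0.002], 0.56)]
spatula [([0.343, -0.343, -0.0], 0.8)]
box lever [([0.537, -0.076, 0.213], 0.82)]
box loop []
box door [([0.582, 0.068, 0.174], 0.61), ([0.614, 0.508, 0.081], 0.29)]
h.py
pics
```

View pics/scene0.png

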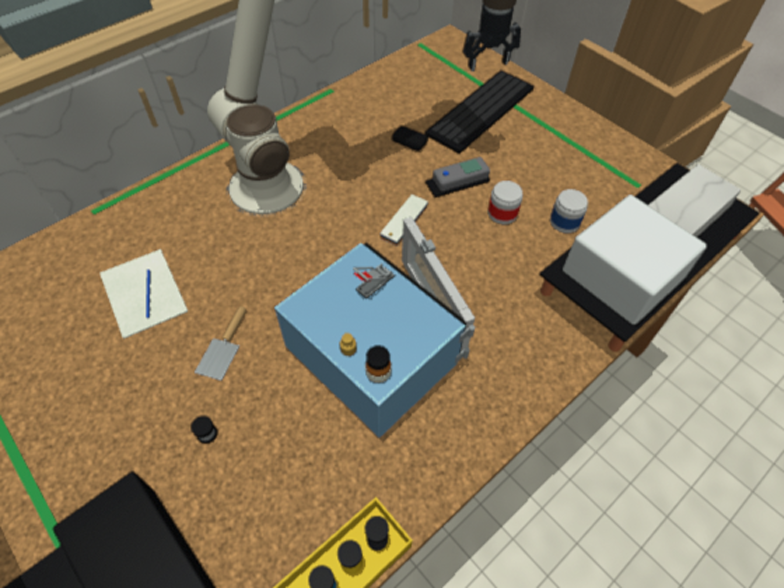

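View pics/top0.png

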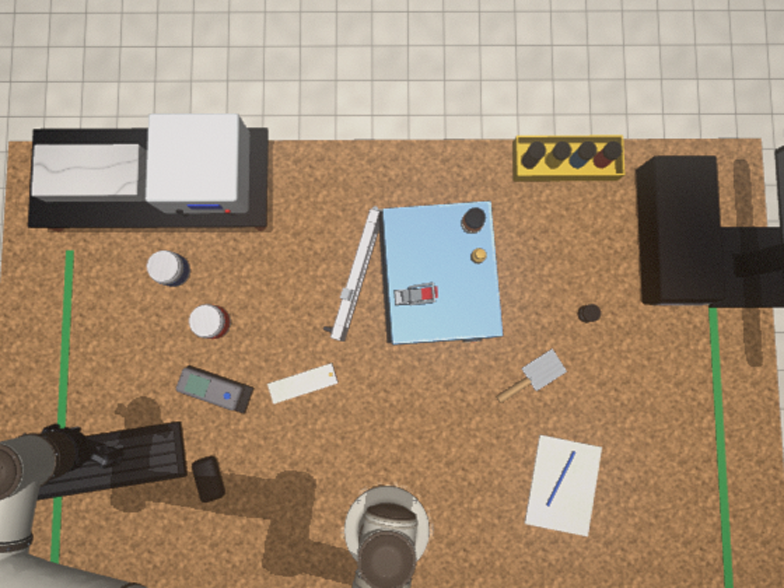

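The door stands about 20° open towards +y, with its hinge on the far side. The latch is at roof px (415,293) in the top view, the red lever points to the cabinet's back (world -y), and the jar and weight sit on the roof beyond it. Next I'll fit the cabinet pose and look from the wrist camera.

```bash
python3 - <<'E'
from h import *
from scipy.optimize import least_squares
w=get_image("wrist"); print({k:np.array(v).round(4).tolist() for k,v in w.items() if k!="color"})
im=get_image("top"); 
hsv=cv2.cvtColor(im["color"],cv2.COLOR_RGB2HSV)
m=cv2.inRange(hsv,(95,40,120),(110,160,255)); 
n,l,st,_=cv2.connectedComponentsWithStats(m); k=1+np.argmax(st[1:,4]); m=(l==k).astype(np.uint8)
hull=cv2.convexHull(cv2.findContours(m,0,2)[0][0])
for e in (3,5,8):
    ap=cv2.approxPolyDP(hull,e,True)[:,0]; print(ap.tolist())
    if len(ap)==4:break
def inv(px,z):
    W=np.array(im["world_to_cam"]);C=-W[:3,:3].T@W[:3,3]
    d=W[:3,:3].T@np.array([(px[0]-im["cx"])/im["fx"],-(px[1]-im["cy"])/im["fy"],-1]);return C+d*(z-C[2])/d[2]
print([inv(p,.17).round(3).tolist() for p in ap])
# silhouette fit of roof outline in top
P=np.array([inv(p,.17)[:2] for p in hull[:,0]])
r=cv2.minAreaRect((P*1000).astype(np.float32)); print(r)
E
```

```text
{'fx': 323.3138, 'fy': 323.3138, 'cx': 277.5622, 'cy': 201.7844, 'mount': [[-0.0011, 0.9651, 0.2617, 0.0662], [1.0, 0.0013, -0.0006, 0.0009], [-0.0009, 0.2617, -0.9651, -0.1719], [0.0, 0.0, 0.0, 1.0]]}
[[349, 144], [358, 239], [281, 245], [274, 149]]
[[0.745, -0.229, 0.17], [0.451, -0.25, 0.17], [0.434, -0.016, 0.17], [0.73, 0.004, 0.17]]
((589.847900390625, -121.73150634765625), (298.85986328125, 240.19656372070312), 3.9884040355682373)
```

```bash
python3 - <<'E'
from h import *
c=np.array([.590,-.122]);a=np.radians(-86)
X=np.array([np.cos(a),np.sin(a)]);Y=np.array([-X[1],X[0]])
def cab(x,y,z): return np.r_[c+x*X+y*Y,z]
out=[]
for n,cr in(("scene",(235,165,295,225)),("top",(265,175,325,235))):
    im=get_image(n); s=6
    p=cv2.resize(im["color"][cr[1]:cr[3],cr[0]:cr[2]],None,fx=s,fy=s,interpolation=cv2.INTER_CUBIC)[:,:,::-1].copy()
    for q,col in((cab(-.091,-.05,.17),(0,255,255)),(cab(-.091,-.05,.19),(0,255,0)),(cab(-.005,-.05,.19),(255,0,255))):
        u=(proj(im,q)+.5-np.array(cr[:2]))*s; cv2.circle(p,tuple(int(v) for v in u),3,col,-1)
    out.append(p)
cv2.imwrite("pics/latch.png",np.hstack(out))
E
```

```text
(no output)
```

View pics/latch.png

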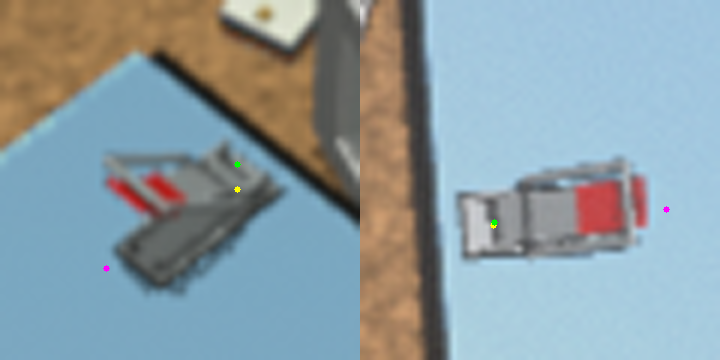

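The lever is raised about 0.5 rad and the loop is folded back over it (bar near px (625,205) in the right crop). The door comes first: I'll shut the fingers and move in front of its free edge.

```bash
python3 -m creep '[[[361,258,-60],[0,0,1.105]],[[361,258,-60],[0,0,1.105]],[[361,258,-60],[0,0,1.105]],[[361,258,-60],[0,0,1.105]],[[361,258,-60],[0,0,1.105]],[[361,258,-60],[0,0,1.105]],[[361,258,-60],[0,0,1.105]],[[361,258,-60],[0,0,1.105]],[[361,258,-60],[0,0,1.105]],[[361,258,-60],[0,0,1.105]]]' 0 30
python3 - <<'E'
from h import *
T,s=pose();print(T.round(3),s["joint_pos"].round(1),s["wrist_force"])
E
```

```text
t: 2.63
ee_pos: [0.459, 0.2238, 0.2574]
ee_rot: [-180.0, 0.0, -86.2]
wrist_force: [0.8, 0.0, 1.0]
finger_gap: -0.0001
grasp_force: 0.0
[[ 0.067 -0.998  0.001  0.459]
 [-0.998 -0.067  0.001  0.224]
 [-0.001 -0.001 -1.     0.257]
 [ 0.     0.     0.     1.   ]] [ 44.2   8.6  -9.9   0.  -71.5 -40.4] [0.75088479 0.03198287 0.97149256]
```

```bash
python3 -m creep '[[[0,0,40],[0,0,0]],[[0,0,80],[0,0,0]],[[0,0,110],[0,0,0]],[[0,0,110],[0,0,0]],[[0,0,110],[0,0,0]]]'
python3 - <<'E'
from h import *
T,s=pose();print(T.round(4),s["wrist_force"])
w=get_image("wrist"); save(w,"w1.png",s=1.2)
for n in("door_edge","seat"):
  print(n,[(np.round(d["position"],3).tolist(),round(d["conf"],2)) for d in mark_of("wrist",n)[:2]])
E
```

```text
t: 3.05
ee_pos: [0.4582, 0.2251, 0.1462]
ee_rot: [179.9, -0.1, -86.0]
wrist_force: [0.2, 1.1, 0.9]
finger_gap: -0.0001
grasp_force: 0.0
[[ 0.0703 -0.9975 -0.0015  0.4582]
 [-0.9975 -0.0703 -0.0026  0.2251]
 [ 0.0024  0.0017 -1.      0.1462]
 [ 0.      0.      0.      1.    ]] [0.1544768  1.05253989 0.86704268]
door_edge []
seat []
```

View pics/w1.png

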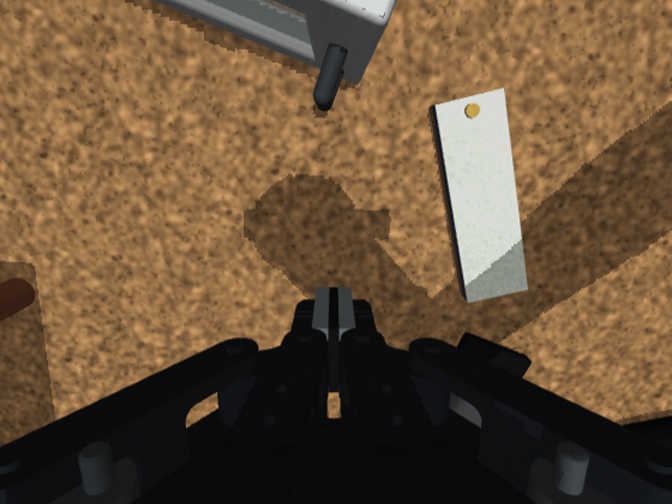

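Fingers are shut at px (335,300), the door edge with its handle is at the top (px (350,40)), and the path is clear. Pushing the door.

```bash
python3 -m creep '[[[30,2,0],[0,0,0]],[[55,4,0],[0,0,0]],[[75,5,0],[0,0,0]],[[82,5,0],[0,0,0]],[[88,6,0],[0,0,0]],[[94,6,0],[0,0,0]],[[100,7,0],[0,0,0]],[[106,7,0],[0,0,0]],[[112,8,0],[0,0,0]],[[118,8,0],[0,0,0]]]'
python3 -m creep '[[[7,0,0],[0,0,0]],[[14,0,0],[0,0,0]],[[21,1,0],[0,0,0]],[[28,1,0],[0,0,0]],[[35,2,0],[0,0,0]],[[42,2,0],[0,0,0]],[[48,3,0],[0,0,0]],[[53,3,0],[0,0,0]],[[57,3,0],[0,0,0]],[[60,3,0],[0,0,0]]]'
python3 - <<'E'
from h import *
get_image("top");get_image("scene")
for c in("top","scene"):
 for n in("door_edge","seat"):
  print(n,[(np.round(d["position"],3).tolist(),round(d["conf"],2)) for d in mark_of(c,n)[:2]])
E
```

```text
t: 4.03
ee_pos: [0.4585, 0.1071, 0.1466]
ee_rot: [180.0, -0.0, -86.0]
wrist_force: [0.4, -0.5, -0.5]
finger_gap: 0.0004
grasp_force: 0.0
t: 4.87
ee_pos: [0.4599, 0.0468, 0.1466]
ee_rot: [-180.0, -0.0, -86.0]
wrist_force: [-0.3, -0.1, -0.4]
finger_gap: -0.0003
grasp_force: 0.0
door_edge []
seat [([0.541, 0.078, 0.183], 0.97)]
door_edge [([0.467, 0.115, 0.169], 0.85)]
seat [([0.54, 0.078, 0.183], 0.85)]
```

```bash
python3 - <<'E'
from h import *
a=get_image("top")["color"][130:300,200:400];b=get_image("scene")["color"][120:290,200:400]
cv2.imwrite("pics/d1.png",cv2.resize(np.hstack([a,b]),None,fx=2,fy=2)[:,:,::-1])
E
```

```text
(no output)
```

View pics/d1.png

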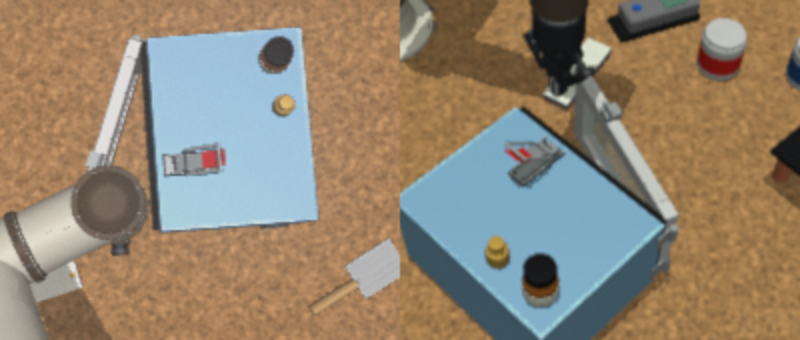

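```bash
python3 - <<'E'
from h import *
T,s=pose();print(s["t"],s["ee_pos"],s["wrist_force"])
w=get_image("wrist"); save(w,"w2.png",s=1.2)
E
```

```text
5.2667 [0.45982481 0.04750931 0.14663591] [-0.51043873  0.18427494 -0.17705853]
```

View pics/w2.png

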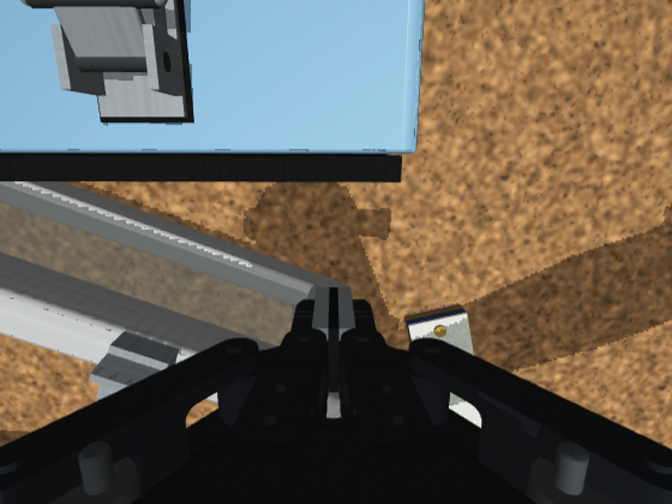

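The door has not moved and the fingers now stand on its inner side: the keeper is at px (135,360) and the top frame lies behind the fingers. I'll go up and back over the frame, then push again slowly while watching the force.

```bash
python3 -m creep '[[[0,0,-30],[0,0,0]],[[0,0,-60],[0,0,0]],[[0,0,-75],[0,0,0]],[[-30,-2,-75],[0,0,0]],[[-70,-5,-75],[0,0,0]],[[-105,-7,-75],[0,0,0]],[[-105,-7,-75],[0,0,0]],[[-105,-7,-40],[0,0,0]],[[-105,-7,0],[0,0,0]],[[-105,-7,0],[0,0,0]]]'
python3 -m creep '[[[2,0,0],[0,0,0]],[[5,0,0],[0,0,0]],[[8,0,0],[0,0,0]],[[11,0,0],[0,0,0]],[[14,1,0],[0,0,0]],[[17,1,0],[0,0,0]],[[20,1,0],[0,0,0]],[[22,1,0],[0,0,0]],[[24,1,0],[0,0,0]],[[26,1,0],[0,0,0]]]'
python3 - <<'E'
from h import *
get_image("scene");get_image("wrist");get_image("top")
for c in("scene","top","wrist"):
 for n in("seat","door_edge"):
  print(c,n,[(np.round(d["position"],3).tolist(),round(d["conf"],2)) for d in mark_of(c,n)[:2]])
E
```

```text
t: 6.15
ee_pos: [0.4541, 0.15, 0.1399]
ee_rot: [179.2, -0.3, -86.1]
wrist_force: [-1.0, -1.2, -0.7]
finger_gap: -0.0001
grasp_force: 0.0
t: 6.98
ee_pos: [0.4603, 0.1263, 0.1466]
ee_rot: [180.0, -0.0, -86.0]
wrist_force: [-1.4, 0.5, 0.2]
finger_gap: 0.0
grasp_force: 0.0
scene seat [([0.542, 0.074, 0.182], 0.68)]
scene door_edge [([0.47, 0.114, 0.171], 0.9)]
top seat [([0.537, 0.078, 0.183], 0.76)]
top door_edge [([0.468, 0.114, 0.168], 0.74)]
wrist seat [([0.54, 0.078, 0.189], 0.85)]
wrist door_edge [([0.467, 0.109, 0.17], 0.57)]
```

```bash
python3 -m creep '[[[2,0,0],[0,0,0]],[[4,0,0],[0,0,0]],[[6,0,0],[0,0,0]],[[8,0,0],[0,0,0]],[[10,0,0],[0,0,0]],[[12,0,0],[0,0,0]],[[14,1,0],[0,0,0]],[[16,1,0],[0,0,0]],[[18,1,0],[0,0,0]],[[20,1,0],[0,0,0]]]'
python3 - <<'E'
from h import *
a=get_image("scene");get_image("wrist")
for c in("scene","wrist"):
 for n in("seat","door_edge"):
  print(c,n,[(np.round(d["position"],3).tolist(),round(d["conf"],2)) for d in mark_of(c,n)[:2]])
b=get_image("wrist")["color"]
cv2.imwrite("pics/d2.png",np.hstack([cv2.resize(a["color"][120:220,220:340],(480,400)),cv2.resize(b[100:400],(480,257),)[:,:320].repeat(1,0) if 0 else cv2.resize(b,(320,400))])[:,:,::-1])
E
```

```text
t: 8.27
ee_pos: [0.4607, 0.1063, 0.1467]
ee_rot: [-180.0, 0.0, -86.0]
wrist_force: [0.5, -0.3, 0.3]
finger_gap: -0.0002
grasp_force: 0.0
scene seat [([0.539, 0.078, 0.185], 0.82)]
scene door_edge [([0.47, 0.114, 0.169], 0.67)]
wrist seat [([0.54, 0.08, 0.188], 0.75)]
wrist door_edge [([0.468, 0.111, 0.172], 0.72)]
```

View pics/d2.png

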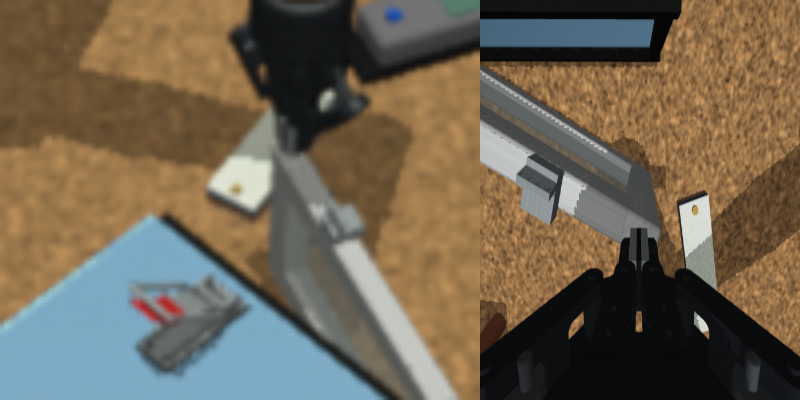

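The fingertips look as if they are just above the door's top edge (crop px (290,150)), not beside it. A tip at the TCP pose would sit at v≈172 there. I'll probe gently downward onto the frame to learn the true tip height.

```bash
python3 -m creep '[[[0,0,1],[0,0,0]],[[0,0,2],[0,0,0]],[[0,0,3],[0,0,0]],[[0,0,4],[0,0,0]],[[0,0,4],[0,0,0]]]'; python3 -m creep '[[[0,0,1],[0,0,0]],[[0,0,2],[0,0,0]],[[0,0,3],[0,0,0]],[[0,0,4],[0,0,0]],[[0,0,4],[0,0,0]]]'
```

```text
t: 9.03
ee_pos: [0.4605, 0.1064, 0.1423]
ee_rot: [180.0, -0.0, -86.0]
wrist_force: [0.1, -0.2, -0.9]
finger_gap: 0.0001
grasp_force: 0.0
t: 9.45
ee_pos: [0.4607, 0.1066, 0.1396]
ee_rot: [-180.0, -0.0, -86.0]
wrist_force: [-1.6, -0.3, 6.0]
finger_gap: -0.0001
grasp_force: 2.9
```

Contact came at reading z = 0.1395, and the frame top is at 0.170, so the true tip is about 30 mm above the reported TCP. The earlier sweep therefore passed over the door without touching it. Going out and lower now (tip at 0.145, reading 0.115), then pushing.

```bash
python3 -m creep '[[[0,0,-15],[0,0,0]],[[-20,-1,-15],[0,0,0]],[[-45,-3,-15],[0,0,0]],[[-45,-3,-10],[0,0,0]],[[-45,-3,10],[0,0,0]],[[-45,-3,24],[0,0,0]],[[-45,-3,24],[0,0,0]],[[-45,-3,24],[0,0,0]]]'
python3 -m creep '[[[5,0,0],[0,0,0]],[[10,0,0],[0,0,0]],[[15,1,0],[0,0,0]],[[20,1,0],[0,0,0]],[[25,1,0],[0,0,0]],[[30,2,0],[0,0,0]],[[35,2,0],[0,0,0]],[[40,2,0],[0,0,0]],[[45,3,0],[0,0,0]],[[50,3,0],[0,0,0]]]'
python3 - <<'E'
from h import *
a=get_image("scene");get_image("wrist")
for c in("scene","wrist"):
 for n in("seat","door_edge"):
  print(c,n,[(np.round(d["position"],3).tolist(),round(d["conf"],2)) for d in mark_of(c,n)[:2]])
E
```

```text
t: 10.12
ee_pos: [0.4602, 0.1511, 0.1141]
ee_rot: [179.9, -0.1, -86.0]
wrist_force: [-0.0, 0.2, 1.0]
finger_gap: 0.0005
grasp_force: 0.0
t: 10.95
ee_pos: [0.4608, 0.101, 0.1146]
ee_rot: [180.0, -0.0, -86.0]
wrist_force: [0.2, 1.2, -0.5]
finger_gap: -0.0007
grasp_force: 0.3
scene seat [([0.533, 0.059, 0.182], 0.91)]
scene door_edge [([0.462, 0.089, 0.17], 0.79)]
wrist seat [([0.536, 0.058, 0.189], 0.98)]
wrist door_edge [([0.457, 0.083, 0.173], 0.88)]
```

```bash
python3 -m creep '[[[6,0,0],[0,0,0]],[[12,0,0],[0,0,0]],[[18,1,0],[0,0,0]],[[24,1,0],[0,0,0]],[[30,2,0],[0,0,0]],[[36,2,0],[0,0,0]],[[42,3,0],[0,0,0]],[[48,3,0],[0,0,0]],[[53,4,0],[0,0,0]],[[57,4,0],[0,0,0]]]'
python3 -m creep '[[[2,0,0],[0,0,0]],[[4,0,0],[0,0,0]],[[6,0,0],[0,0,0]],[[7,0,0],[0,0,0]],[[7,0,0],[0,0,0]]]'
python3 - <<'E'
from h import *
a=get_image("scene");get_image("wrist")
for c in("scene","wrist"):
 for n in("seat","door_edge"):
  print(c,n,[(np.round(d["position"],3).tolist(),round(d["conf"],2)) for d in mark_of(c,n)[:2]])
E
```

```text
t: 12.08
ee_pos: [0.4609, 0.0437, 0.1147]
ee_rot: [180.0, -0.0, -86.0]
wrist_force: [0.3, -0.3, -0.5]
finger_gap: -0.0
grasp_force: 0.2
t: 12.5
ee_pos: [0.4616, 0.0373, 0.1147]
ee_rot: [-180.0, -0.0, -86.0]
wrist_force: [0.1, -0.4, 0.6]
finger_gap: -0.0002
grasp_force: 0.0
scene seat [([0.529, 0.011, 0.184], 0.95), ([0.342, 0.198, -0.0], 0.72)]
scene door_edge [([0.453, 0.029, 0.17], 0.9)]
wrist seat [([0.534, 0.014, 0.188], 0.64)]
wrist door_edge [([0.45, 0.024, 0.172], 0.66)]
```

Small steps now until the seal pushes back.

```bash
for i in 1 2; do python3 -m creep '[[[1,0,0],[0,0,0]],[[2,0,0],[0,0,0]],[[2,0,0],[0,0,0]],[[2,0,0],[0,0,0]]]' | grep -E 'ee_pos|force'; done
```

```text
ee_pos: [0.4617, 0.0353, 0.1147]
wrist_force: [-0.3, -0.2, 0.9]
grasp_force: 0.0
ee_pos: [0.4618, 0.0333, 0.1147]
wrist_force: [0.4, 0.1, -0.0]
grasp_force: 0.0
```

```bash
for i in 1 2 ; do python3 -m creep '[[[1,0,0],[0,0,0]],[[1,0,0],[0,0,0]],[[1,0,0],[0,0,0]]]' | grep -E 'ee_pos|force'; done
```

```text
ee_pos: [0.4619, 0.0323, 0.1146]
wrist_force: [-0.6, -0.0, 0.2]
grasp_force: 0.0
ee_pos: [0.4619, 0.0313, 0.1146]
wrist_force: [-0.6, 0.2, -0.1]
grasp_force: 0.0
```

```bash
for i in 1 2 ; do python3 -m creep '[[[1,0,0],[0,0,0]],[[1,0,0],[0,0,0]],[[1,0,0],[0,0,0]]]' | grep -E 'ee_pos|force'; done
```

```text
ee_pos: [0.462, 0.031, 0.1147]
wrist_force: [-1.5, 4.6, 0.6]
grasp_force: 2.3
ee_pos: [0.462, 0.0307, 0.1147]
wrist_force: [-3.1, 8.9, 1.5]
grasp_force: 4.0
```

The seal touched at y≈0.031 and the door is resting on it. Next: retract, go up and around the latch on the robot side, and get behind the lever.

```bash
python3 -m creep '[[[-8,0,0],[0,0,0]],[[-18,0,0],[0,0,0]],[[-18,8,-35],[0,0,0]],[[-18,15,-75],[0,0,0]],[[-15,24,-110],[0,0,0]],[[20,24,-112],[0,0,0]],[[60,24,-112],[0,0,0]],[[100,24,-112],[0,0,0]],[[140,24,-112],[0,0,0]],[[180,24,-112],[0,0,0]]]'
python3 -m creep '[[[0,-40,0],[0,0,0]],[[0,-80,0],[0,0,0]],[[0,-88,0],[0,0,0]],[[0,-88,0],[0,0,0]]]'
python3 - <<'E'
from h import *
T,s=pose();w=get_image("wrist");sc=get_image("scene");tp=get_image("top")
b=[cv2.resize(w["color"],(480,360)),cv2.resize(sc["color"][155:245,225:305],(320,360),interpolation=2)]
cv2.imwrite("pics/l1.png",np.hstack(b)[:,:,::-1])
for c in("scene","wrist"):
 for n in("seat","door_edge"):
  print(c,n,[(np.round(d["position"],3).tolist(),round(d["conf"],2)) for d in mark_of(c,n)[:2]])
 for n in("lever","loop"):
  print(c,n,[(np.round(d["position"],3).tolist(),round(d["conf"],2)) for d in boxes_of(c,n)[:2]])
E
```

```text
t: 15.3
ee_pos: [0.4506, -0.1534, 0.227]
ee_rot: [-180.0, -0.1, -85.9]
wrist_force: [1.6, 0.3, 0.4]
finger_gap: 0.0001
grasp_force: 0.0
t: 15.63
ee_pos: [0.5404, -0.1457, 0.225]
ee_rot: [179.9, -0.0, -86.0]
wrist_force: [-0.6, 0.6, -1.0]
finger_gap: -0.0002
grasp_force: 0.0
scene seat [([0.623, -0.202, 0.171], 0.31)]
scene door_edge [([0.449, 0.018, 0.17], 0.85)]
scene lever []
scene loop [([0.594, 0.019, 0.173], 0.38)]
wrist seat []
wrist door_edge []
wrist lever [([0.535, -0.06, 0.196], 0.82)]
wrist loop [([0.534, -0.062, 0.198], 0.34)]
```

View pics/l1.png

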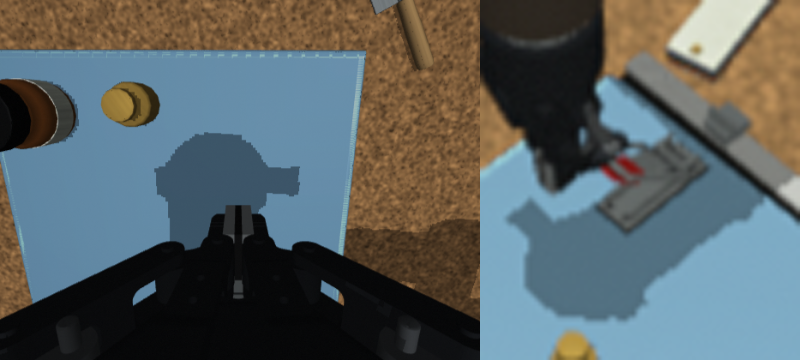

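The fingers stand behind the lever tip (scene crop px (550,175)), with the weight and jar well clear at left. Lowering, then pushing the lever up along its arc.

```bash
python3 -m creep '[[[0,-2,20],[0,0,0]],[[0,-2,42],[0,0,0]],[[0,-2,45],[0,0,0]],[[-8,-2,45],[0,0,0]],[[-16,-2,45],[0,0,0]],[[-22,-2,45],[0,0,0]],[[-26,-2,43],[0,0,0]],[[-31,-2,37],[0,0,0]],[[-36,-2,31],[0,0,0]],[[-41,-2,26],[0,0,0]]]'
python3 -m creep '[[[-5,0,-4],[0,0,0]],[[-9,0,-7],[0,0,0]],[[-13,0,-10],[0,0,0]],[[-17,0,-13],[0,0,0]],[[-21,0,-15],[0,0,0]],[[-25,0,-17],[0,0,0]],[[-29,0,-19],[0,0,0]],[[-29,0,-19],[0,0,0]]]'
python3 - <<'E'
from h import *
w=get_image("wrist");sc=get_image("scene");tp=get_image("top")
for c in("scene","wrist"):
 for n in("lever","loop"):
  print(c,n,[(np.round(d["position"],3).tolist(),round(d["conf"],2)) for d in boxes_of(c,n)[:2]])
E
```

```text
t: 17.02
ee_pos: [0.5379, -0.1041, 0.2019]
ee_rot: [-179.9, -0.0, -86.0]
wrist_force: [1.5, -1.4, -1.0]
finger_gap: -0.0001
grasp_force: 0.6
t: 17.68
ee_pos: [0.5357, -0.0749, 0.22]
ee_rot: [-180.0, 0.0, -85.9]
wrist_force: [0.3, -0.5, 0.2]
finger_gap: 0.0001
grasp_force: 0.0
scene lever [([0.541, -0.046, 0.226], 0.5)]
scene loop []
wrist lever [([0.684, 0.018, 0.175], 0.5)]
wrist loop []
```

```bash
python3 -m creep '[[[-2,0,-1],[0,0,0]],[[-4,0,-2],[0,0,0]],[[-6,0,-2],[0,0,0]],[[-6,0,-2],[0,0,0]]]'| grep -E 'ee_pos|force'
for i in 1 2; do python3 -m creep '[[[-1,0,0],[0,0,0]],[[-2,0,0],[0,0,0]],[[-2,0,0],[0,0,0]]]' | grep -E 'ee_pos|force'; done
python3 - <<'E'
from h import *
sc=get_image("scene");tp=get_image("top")
cv2.imwrite("pics/l2.png",np.hstack([cv2.resize(sc["color"][155:245,225:305],(400,450),interpolation=2),cv2.resize(tp["color"][165:255,250:330],(400,450),interpolation=2)])[:,:,::-1])
E
```

```text
ee_pos: [0.5352, -0.0697, 0.222]
wrist_force: [-0.5, -1.6, 0.3]
grasp_force: 0.6
ee_pos: [0.5353, -0.0677, 0.222]
wrist_force: [-0.4, -1.3, 1.2]
grasp_force: 0.9
ee_pos: [0.5352, -0.067, 0.222]
wrist_force: [1.3, -6.6, 2.3]
grasp_force: 3.2
```

View pics/l2.png

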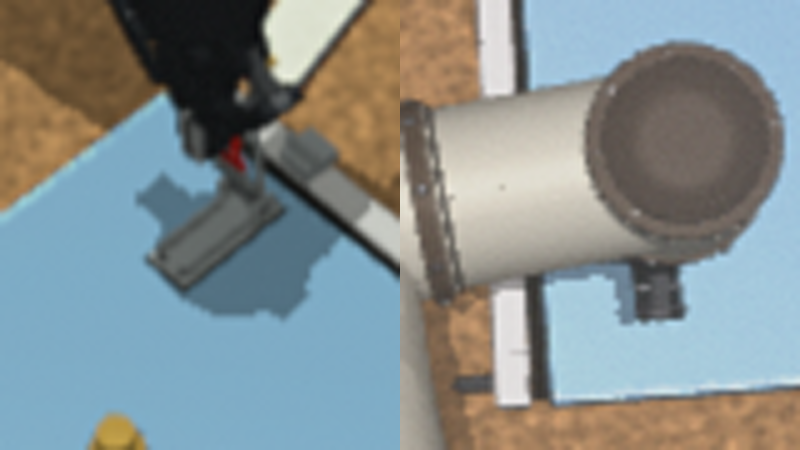

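The lever is on its upright stop (6.6 N at y=-0.067). I'll back off, open to 33 mm so the fingers straddle the 24 mm lever but catch the loop's legs at ±16–21 mm, and push the loop forward.

```bash
python3 -m creep '[[[8,0,0],[0,0,0]],[[18,0,0],[0,0,0]],[[18,-1,0],[0,0,0]],[[18,-1,0],[0,0,0]],[[18,-1,0],[0,0,0]],[[18,-1,2],[0,0,0]],[[18,-1,4],[0,0,0]],[[18,-1,4],[0,0,0]]]' 33
python3 -m creep '[[[-5,0,0],[0,0,0]],[[-10,0,0],[0,0,0]],[[-15,0,0],[0,0,0]],[[-19,0,0],[0,0,0]],[[-22,0,0],[0,0,0]],[[-25,0,0],[0,0,0]],[[-28,0,0],[0,0,0]]]'
python3 - <<'E'
from h import *
sc=get_image("scene");w=get_image("wrist")
cv2.imwrite("pics/l3.png",np.hstack([cv2.resize(sc["color"][155:245,225:305],(400,450),interpolation=2),cv2.resize(w["color"],(400,450))])[:,:,::-1])
E
```

```text
t: 19.63
ee_pos: [0.5368, -0.0834, 0.217]
ee_rot: [179.9, 0.0, -86.0]
wrist_force: [0.0, -0.0, -0.9]
finger_gap: 0.033
grasp_force: 0.0
t: 20.22
ee_pos: [0.5352, -0.0553, 0.2177]
ee_rot: [-180.0, -0.0, -86.0]
wrist_force: [0.0, 1.0, -0.3]
finger_gap: 0.0327
grasp_force: 0.0
```

```bash
python3 -m creep '[[[-3,0,0],[0,0,0]],[[-6,0,0],[0,0,0]],[[-9,0,0],[0,0,0]],[[-12,0,0],[0,0,0]],[[-15,0,0],[0,0,0]],[[-17,0,0],[0,0,0]],[[-17,0,0],[0,0,0]]]'
python3 - <<'E'
from h import *
sc=get_image("scene");w=get_image("wrist")
for c in("scene","wrist"):
 for n in("lever","loop","seat"):
  print(c,n,[(np.round(d["position"],3).tolist(),round(d["conf"],2)) for d in (mark_of if n=="seat" else boxes_of)(c,n)[:2]])
cv2.imwrite("pics/l3.png",np.hstack([cv2.resize(sc["color"][155:245,225:305],(400,450),interpolation=2),cv2.resize(w["color"],(400,450))])[:,:,::-1])
E
```

```text
t: 20.9
ee_pos: [0.534, -0.0383, 0.2177]
ee_rot: [-180.0, 0.0, -86.0]
wrist_force: [0.4, -0.1, 0.5]
finger_gap: 0.0332
grasp_force: 0.0
scene lever [([0.537, -0.042, 0.215], 0.73), ([0.514, -0.489, 0.047], 0.73)]
scene loop [([0.626, 0.017, 0.17], 0.21)]
scene seat [([0.53, 0.01, 0.18], 0.95), ([0.504, -0.487, 0.0], 0.61)]
wrist lever [([0.533, -0.052, 0.247], 0.73), ([0.592, -0.093, 0.169], 0.21)]
wrist loop [([0.53, -0.006, 0.2], 0.58)]
wrist seat [([0.532, 0.01, 0.187], 0.63)]
```

View pics/l3.png

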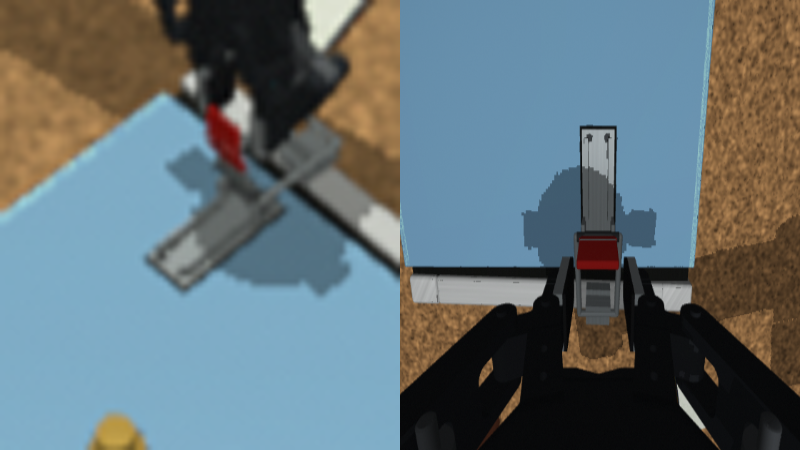

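The lever is upright (scene crop px (225,135)). The loop lies forward with its bar beyond the keeper (scene crop px (320,150), wrist crop px (598,318)). Next I'll rise, move in front of the lever, shut the fingers and lower.

```bash
python3 -m creep '[[[0,0,-20],[0,0,0]],[[0,0,-50],[0,0,0]],[[0,0,-70],[0,0,0]],[[0,0,-70],[0,0,0]],[[-15,0,-70],[0,0,0]],[[-25,0,-70],[0,0,0]],[[-25,0,-70],[0,0,0]]]'
python3 -m creep '[[[0,0,0],[0,0,0]],[[0,0,0],[0,0,0]],[[0,0,0],[0,0,0]],[[0,0,20],[0,0,0]],[[0,0,45],[0,0,0]],[[0,0,66],[0,0,0]],[[0,0,66],[0,0,0]]]' 0
python3 - <<'E'
from h import *
sc=get_image("scene");tp=get_image("top");w=get_image("wrist")
for c in("scene","wrist","top"):
 for n in("lever","loop","seat","door_edge"):
  print(c,n,[(np.round(d["position"],3).tolist(),round(d["conf"],2)) for d in (boxes_of if n[0]=="l" else mark_of)(c,n)[:1]])
E
```

```text
t: 21.88
ee_pos: [0.5319, -0.0126, 0.2871]
ee_rot: [180.0, 0.0, -85.9]
wrist_force: [0.1, -0.0, 0.0]
finger_gap: 0.0331
grasp_force: 0.0
t: 22.47
ee_pos: [0.5292, -0.0144, 0.217]
ee_rot: [179.4, -0.0, -86.1]
wrist_force: [-1.0, -0.2, -0.4]
finger_gap: -0.0002
grasp_force: 0.0
scene lever [([0.535, -0.043, 0.208], 0.7)]
scene loop [([0.542, 0.001, 0.194], 0.37)]
scene seat [([0.531, 0.01, 0.181], 0.97)]
scene door_edge [([0.454, 0.019, 0.169], 0.61)]
wrist lever [([0.538, -0.052, 0.252], 0.83)]
wrist loop [([0.548, -0.021, 0.2], 0.61)]
wrist seat [([0.533, 0.013, 0.187], 0.73)]
wrist door_edge [([0.453, 0.017, 0.172], 0.57)]
top lever [([0.616, 0.505, 0.082], 0.53)]
top loop []
top seat [([0.53, 0.009, 0.185], 0.69)]
top door_edge [([0.453, 0.023, 0.164], 0.91)]
```

```bash
python3 -m creep '[[[10,-1,-3],[0,0,0]],[[20,-2,-5],[0,0,0]],[[26,-2,-5],[0,0,0]],[[32,-2,-3],[0,0,0]],[[37,-2,-1],[0,0,0]],[[43,-2,2],[0,0,0]],[[48,-2,5],[0,0,0]],[[53,-2,10],[0,0,0]],[[57,-2,14],[0,0,0]],[[57,-2,14],[0,0,0]]]'
python3 - <<'E'
from h import *
sc=get_image("scene");tp=get_image("top");w=get_image("wrist")
for c in("scene","wrist","top"):
 for n in("lever","loop","seat","door_edge"):
  print(c,n,[(np.round(d["position"],3).tolist(),round(d["conf"],2)) for d in (boxes_of if n[0]=="l" else mark_of)(c,n)[:1]])
E
```

```text
t: 24.05
ee_pos: [0.5375, -0.0712, 0.2063]
ee_rot: [179.9, -0.0, -86.0]
wrist_force: [0.2, 0.3, 0.5]
finger_gap: 0.0001
grasp_force: 0.0
scene lever [([0.545, -0.047, 0.204], 0.41)]
scene loop []
scene seat [([0.528, 0.009, 0.184], 0.94)]
scene door_edge [([0.452, 0.02, 0.169], 0.68)]
wrist lever [([0.536, -0.089, 0.249], 0.61)]
wrist loop []
wrist seat [([0.532, 0.012, 0.188], 0.74)]
wrist door_edge [([0.452, 0.017, 0.169], 0.74)]
top lever []
top loop []
top seat [([0.532, 0.012, 0.184], 0.95)]
top door_edge [([0.454, 0.019, 0.169], 0.75)]
```

```bash
python3 -m creep '[[[-1,0,4],[0,0,0]],[[-1,0,7],[0,0,0]],[[1,0,9],[0,0,0]],[[3,0,11],[0,0,0]],[[3,0,11],[0,0,0]]]'
python3 -m creep '[[[2,0,2],[0,0,0]],[[4,0,5],[0,0,0]],[[4,0,5],[0,0,0]],[[4,0,5],[0,0,0]]]'
python3 - <<'E'
from h import *
sc=get_image("scene");tp=get_image("top");w=get_image("wrist")
for c in("scene","wrist","top"):
 for n in("lever","loop","seat","door_edge"):
  print(c,n,[(np.round(d["position"],3).tolist(),round(d["conf"],2)) for d in (boxes_of if n[0]=="l" else mark_of)(c,n)[:1]])
E
```

```text
t: 25.22
ee_pos: [0.5386, -0.0733, 0.1964]
ee_rot: [-180.0, 0.0, -86.0]
wrist_force: [-0.0, 3.4, 1.3]
finger_gap: -0.0003
grasp_force: 1.1
t: 25.55
ee_pos: [0.5389, -0.0775, 0.1914]
ee_rot: [-180.0, 0.0, -86.0]
wrist_force: [0.2, 3.7, 1.3]
finger_gap: 0.0002
grasp_force: 1.4
scene lever [([0.542, -0.051, 0.198], 0.46)]
scene loop []
scene seat [([0.53, 0.012, 0.184], 0.85)]
scene door_edge [([0.454, 0.018, 0.168], 0.85)]
wrist lever [([0.536, -0.101, 0.235], 0.87)]
wrist loop []
wrist seat [([0.533, 0.008, 0.186], 0.92)]
wrist door_edge [([0.449, 0.012, 0.171], 0.68)]
top lever []
top loop []
top seat [([0.531, 0.011, 0.181], 0.86)]
top door_edge [([0.453, 0.019, 0.166], 0.86)]
```

```bash
python3 -m creep '[[[1,0,2],[0,0,0]],[[2,0,4],[0,0,0]],[[3,0,7],[0,0,0]],[[3,0,7],[0,0,0]],[[3,0,7],[0,0,0]]]' | grep -E 'ee_pos|force'
python3 -m creep '[[[1,0,2],[0,0,0]],[[1,0,4],[0,0,0]],[[2,0,6],[0,0,0]],[[2,0,6],[0,0,0]],[[2,0,6],[0,0,0]]]' | grep -E 'ee_pos|force'
python3 - <<'E'
from h import *
sc=get_image("scene");tp=get_image("top");w=get_image("wrist")
for c in("scene","wrist","top"):
 for n in("lever","loop","seat","door_edge"):
  print(c,n,[(np.round(d["position"],3).tolist(),round(d["conf"],2)) for d in (boxes_of if n[0]=="l" else mark_of)(c,n)[:1]])
E
```

```text
ee_pos: [0.5391, -0.0814, 0.1851]
wrist_force: [0.4, 1.1, 3.7]
grasp_force: 1.9
ee_pos: [0.5394, -0.0838, 0.1794]
wrist_force: [-1.1, -0.4, 4.4]
grasp_force: 2.1
scene lever [([0.541, -0.062, 0.196], 0.51)]
scene loop []
scene seat [([0.531, 0.009, 0.183], 0.85)]
scene door_edge [([0.453, 0.014, 0.17], 0.68)]
wrist lever [([0.539, -0.106, 0.219], 0.75)]
wrist loop []
wrist seat []
wrist door_edge []
top lever [([0.492, 0.409, 0.089], 0.31)]
top loop []
top seat [([0.533, 0.009, 0.183], 0.95)]
top door_edge [([0.452, 0.014, 0.168], 0.56)]
```

```bash
for i in 1 2 3; do python3 -m creep '[[[0,0,1],[0,0,0]],[[0,0,2],[0,0,0]],[[0.5,0,3],[0,0,0]],[[0.5,0,3],[0,0,0]]]' | grep -E 'ee_pos|wrist_force'; done
```

```text
ee_pos: [0.5395, -0.0846, 0.1766]
wrist_force: [0.2, -1.6, 6.5]
ee_pos: [0.5396, -0.0851, 0.1735]
wrist_force: [0.3, -2.2, 4.5]
ee_pos: [0.5396, -0.0854, 0.1703]
wrist_force: [1.0, -1.8, 5.0]
```

```bash
for i in 1 2 3; do python3 -m creep '[[[0,0,1],[0,0,0]],[[0,0,2],[0,0,0]],[[0,0,2],[0,0,0]]]' | grep -E 'ee_pos|wrist_force'; done
```

```text
ee_pos: [0.5394, -0.0846, 0.1677]
wrist_force: [0.9, -1.7, 4.7]
ee_pos: [0.5391, -0.0839, 0.1653]
wrist_force: [1.2, -0.9, 3.0]
ee_pos: [0.5389, -0.0838, 0.1631]
wrist_force: [0.8, -1.2, 2.1]
```

```bash
for i in 1 2 3 4; do python3 -m creep '[[[0,0,1],[0,0,0]],[[0,0,1],[0,0,0]],[[0,0,1],[0,0,0]]]' | grep -E 'ee_pos|wrist_force'; done
```

```text
ee_pos: [0.5388, -0.0838, 0.1622]
wrist_force: [0.6, -1.3, 2.3]
ee_pos: [0.5389, -0.0838, 0.1613]
wrist_force: [0.4, -0.8, 1.5]
ee_pos: [0.5389, -0.0839, 0.1603]
wrist_force: [-0.4, -0.8, 0.9]
ee_pos: [0.5389, -0.0839, 0.1594]
wrist_force: [-0.3, -1.2, 1.1]
```

```bash
for i in 1 2 3; do python3 -m creep '[[[0,0,1],[0,0,0]],[[0,0,1],[0,0,0]],[[0,0,1],[0,0,0]]]' | grep -E 'ee_pos|wrist_force'; done
```

```text
ee_pos: [0.5391, -0.0839, 0.1584]
wrist_force: [-0.3, 0.3, 0.1]
ee_pos: [0.5392, -0.0839, 0.1575]
wrist_force: [-0.3, 0.8, 0.6]
ee_pos: [0.5393, -0.0839, 0.1574]
wrist_force: [-1.5, 1.4, 5.0]
```

```bash
for i in 1 2; do python3 -m creep '[[[0,0,0.8],[0,0,0]],[[0,0,0.8],[0,0,0]],[[0,0,0.8],[0,0,0]]]' | grep -E 'ee_pos|wrist_force'; done
```

```text
ee_pos: [0.5393, -0.0839, 0.1574]
wrist_force: [-2.7, 1.4, 8.5]
ee_pos: [0.5394, -0.0839, 0.1573]
wrist_force: [-4.2, 2.7, 11.7]
```

The lever is on its hard stop at 12 N with no further travel. Lifting clear and checking.

```bash
python3 -m creep '[[[0,0,-5],[0,0,0]],[[0,0,-15],[0,0,0]],[[0,0,-45],[0,0,0]],[[0,0,-80],[0,0,0]],[[0,35,-90],[0,0,0]],[[0,75,-90],[0,0,0]],[[0,115,-90],[0,0,0]],[[0,150,-90],[0,0,0]],[[0,150,-90],[0,0,0]]]'
python3 - <<'E'
from h import *
sc=get_image("scene");tp=get_image("top")
for c in("scene","top"):
 for n in("lever","loop","seat","door_edge","sample_jar","check_weight"):
  print(c,n,[(np.round(d["position"],3).tolist(),round(d["conf"],2)) for d in (boxes_of if n[0]=="l" else mark_of)(c,n)[:1]])
c=np.array([.590,-.122]);a=np.radians(-86);X=np.array([np.cos(a),np.sin(a)]);Y=np.array([-X[1],X[0]])
for n,im in(("scene",sc),("top",tp)):
    hsv=cv2.cvtColor(im["color"],cv2.COLOR_RGB2HSV)
    red=((hsv[:,:,0]<8)|(hsv[:,:,0]>172))&(hsv[:,:,1]>140)
    p=proj(im,np.r_[c-.03*X-.05*Y,.19]);yy,xx=np.nonzero(red);k=np.hypot(xx-p[0],yy-p[1])<25
    print(n,"red px",xx[k].min(),xx[k].max(),yy[k].min(),yy[k].max(),"centroid",xx[k].mean(),yy[k].mean())
    zp=.190
    for th in(0,.1,.2): 
        q=[proj(im,np.r_[c+(-.091+.0665*np.cos(th))*X-.05*Y,zp+.0665*np.sin(th)+.002])]
        print(th,np.round(q,1).tolist())
E
```

```text
t: 32.63
ee_pos: [0.3839, -0.095, 0.2454]
ee_rot: [180.0, 0.1, -86.0]
wrist_force: [0.2, -0.2, -0.5]
finger_gap: 0.0002
grasp_force: 0.0
scene lever [([0.602, 0.008, 0.168], 0.7)]
scene loop []
scene seat [([0.533, 0.008, 0.182], 0.89)]
scene door_edge [([0.455, 0.016, 0.174], 0.79)]
scene sample_jar [([0.696, -0.187, 0.17], 0.55)]
scene check_weight [([0.619, -0.202, 0.168], 0.51)]
top lever [([0.54, -0.067, 0.191], 0.55)]
top loop [([0.525, -0.016, 0.186], 0.64)]
top seat [([0.532, 0.01, 0.181], 0.86)]
top door_edge [([0.455, 0.013, 0.169], 0.79)]
top sample_jar [([0.697, -0.188, 0.17], 0.63)]
top check_weight [([0.623, -0.201, 0.176], 0.67)]
scene red px 250 264 201 211 centroid 257.42045454545456 206.35227272727272
0 [[257.3, 204.8]]
0.1 [[257.3, 203.4]]
0.2 [[257.5, 201.8]]
top red px 304 315 206 213 centroid 309.3703703703704 209.80246913580248
0 [[309.1, 209.8]]
0.1 [[309.2, 209.6]]
0.2 [[309.0, 209.4]]
```

```bash
python3 -c "
from h import *
print(env.job_done())"
```

```text
the job is handed in; nothing more can be done
None
```

The job is handed in: the door is shut and tight on its seal, the loop hooked over the keeper, and the lever pressed flat on its stop. The jar and weight on the roof read unmoved; the bench items were not re-measured at the end, and the judge's verdict was not shown. My first door push passed over the top without touching it because the true fingertip sits about 30 mm above the reported TCP, and one probe touched the door frame's top edge at 6 N.

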